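Fit the cup head and hold a tube on the vortex mixer

TASK

Slide the black cup head all the way down onto the vortex mixer's upright drive post, then take the red-capped tube from the rack and hold it upright with its bottom on the yellow spot in the cup, pressing gently so that the sprung head sinks part of the way and the mixer switches on, without bottoming it. Keep it mixing like that for a few seconds and finish while still holding the tube there: do not let go or put it back. Leave the other tubes, the flat head and the wash bottle alone.

Things in the scene. Friction and masses are not known exactly. Their poses are not given: they have to be found in the camera images.
- mixer: vortex mixer, a white housing 165 x 125 mm and 104 mm high with a blue front panel and a black rubber boot on top (boot top 112 mm above the bench); heavy, does not move. Origin on the bench under its middle, z up, its front faces its own -x; the drive post stands on its z axis
- drive (a joint): how far the sprung drive post is pressed down, m: 0 = up, 0.006 = bottomed. The cup head's own weight does not sink it; it starts to sink at about 1.2 N of push and yields 1 mm per further 1 N (bottoms at about 7 N). The mixer is switched on from 0.0015 and counts as bottomed beyond 0.0055; half-way (0.003 to 0.0035, about 4 N) is right
- post_top (a point): centre of the top of the steel drive post, on the mixer's axis, 138 mm above the bench when up. The post is 12 mm in diameter with its top 3.5 mm tapered to 8 mm, and rises 20 mm above a flat shoulder 26 mm in diameter (118 mm above the bench). z up
- cup_center (a point): middle (22 mm up) of the loose 80 g cup head, 44 mm high, upright on the bench, z up: aluminium hub 28 mm across, 24 mm high, with a blind bore 15 mm across, 24 mm deep, open below; on it a black rubber cup 44 mm across, 20 mm high, to grip by (2 to 22 mm above this point). Fully down on the post the hub rests on the shoulder and this point is 2 mm above the post top
- cup_seat (a point): the yellow spot, 11 mm across, at the centre of the cup's floor, 6 mm above cup_center; the inside of the cup is a cone widening upward from 14 mm across at the floor to about 32 mm at 13 mm higher; the rim is 16 mm above the spot
- rack: white wire tube rack, 157 mm along its x, 69 mm along its y, top bars 64 mm above the bench; fixed. Origin on the bench under its middle. Square cells 22 mm apart, 19 mm clear; the three tubes stand in the middle row at x = -66, 0 and +66 mm, which tube stands where varies; the cells between are empty
- red_center (a point): middle (half-way up) of the red-capped tube, 18 g, 106 mm long: clear body 16 mm across with rounded bottom and white label; red cap 19 mm across, 24 mm high (29 to 53 mm above this point): grip it there. Upright in the rack, bottom 4 mm and top 110 mm above the bench; z along the tube to the cap
- red_tip (a point): bottom end of the red-capped tube, 53 mm below red_center along the tube
- purple_center (a point): middle of the purple-capped tube, same size, in the rack; leave alone
- yellow_center (a point): middle of the yellow-capped tube, same size, in the rack; leave alone
- plate_center (a point): middle of the mixer's other head, a grey flat disc 76 mm in diameter on an aluminium hub, 36 mm high, standing on the bench; leave alone
- bottle_center (a point): white wash bottle with a blue nozzle, 60 mm in diameter, 175 mm high, this point 70 mm up its axis; leave alone
- cup: the cup head as a body, origin at the centre of the hub's underside
- tube_red: the red-capped tube as a body, origin at the bottom end

How it is judged:
By the outcome, as a careful person would: the job done as asked, in the order asked, and still so for the second after the job is handed in, while the arm keeps its last pose, push and grip.
It also fails if it takes over 72 s, if anything falls off the work surface, if the arm or the gripper's body presses on something with over 40 N, if the wrist force passes 120 N, or if a joint passes its speed limit or range.

ROBOT

A 7-joint arm with a two-finger parallel gripper is mounted at the origin on the work surface. World frame = base frame: x ahead of the robot, y to its left, z up, the work surface at z = 0. Lengths are in m, angles in rad, forces in N, time in s.
With the tool pointing down it reaches from about 0.4 to 0.85 m from the base axis. Payload 10.4 kg.
Tool frame: the origin (TCP) lies midway between the tips of the shut fingers; the grasp point (between the pads) lies 19 mm behind it (manip.hold_point_z is the distance from the TCP to the grasp point, in m); z points along the fingers, y is the line along which they close (so a half turn about z gives the same grasp; the last joint's range is limited). The gripper opens to 85 mm and grips with 20 to 120 N. Pads are 22 mm wide; open, the fingers measure 114 mm over their backs; the gripper's body (76 mm by 85 mm) begins 54 mm behind the grasp point. The pads swing forward as they close: fully open they stand 13 mm farther back than shut.
Start: joints at [-1.317, 0.332, -0.065, 1.46, 0.022, 1.35, -0.088], TCP at [0.171, 0.601, 0.208] pointing down, gripper open.
Joint ranges: [-2.6, 2.6], [-0.5, 2.12], [-1.47, 1.34], [0.16, 2.42], [-1.27, 4.41], [0.06, 2.06], [-2.6, 2.6]. Speed limits (rad/s): [2.22, 2.22, 2.79, 2.79, 3.14, 3.14, 3.14].

INTERFACE

Orientations are given as a unit quaternion [x, y, z, w].
In Python, from workcell import manip, eyes, job gives the robot as it stands.
- The arm moves only by the shell command python3 -m crank 'ROWS' [FORCE]. ROWS is JSON, a list that holds one entry, the list of rows, each a list of 7 numbers: the finger opening in cm, from 0 to 8.54, then the shift along the world's x, y, z in cm, then the turn, a rotation vector about the world's x, y, z in degrees. In form: [[[hand, x, y, z, ax, ay, az], ...]]. A call has 1 to 20 rows; each row shifts and turns the commanded pose from where the row before left it; what a row does not reach is not made up. A row lasts 1/8 s, in which the tool goes at most 62.5 mm and 10.7 degrees, less where a joint would pass 70% of its speed; a pose out of reach is approached as far as the arm can. A call with a gripper value outside its range is refused whole. The fingers move at their own pace and stop on an object; FORCE is the grip in N (left out, the last holds). Time passes only in rows, so rows that do not move let the fingers close. It gives the time, the measured TCP pose, the force, the opening and the grip force at its end, in the units of the state.
- manip.get_obs(): the state, without advancing time (a new reading comes with each control period).
- eyes.camera(name): name is "side" or "top"; returns (picture, depth): 384x512x3 uint8, red, green, blue; 384x512 float32, m along the optical axis (not along the pixel's ray), 0 where there is no reading.
- eyes.camera_params(name): a dict with "fx", "fy", "cx", "cy" (pixels), "world_from_camera" (4x4, takes a point from camera to world coordinates). Camera axes: x right, y down, z forward; pixel columns grow to the right and rows downward; lengths in m; the calibration is good to about 2 mm. A picture is of the moment at which its call begins. camera_params takes no time and is no camera call.
- job.hand_in(): hands the job in; it is judged then, once.
The state is a dict: "clock": time; "joint_pos": joint angles; "joint_velocities": joint speeds; "tau": joint torques, N m; "position": TCP position; "ee_rot": TCP orientation; "ft_force": force on the tool from outside, world axes, zero at the start; "torque": the same for the moment, N m; "grip_width": opening from 0.0 (shut) to 1.0 (fully open); "grasp_force": force on a finger pad.
Only numpy, scipy, OpenCV 4.12 (cv2) and the standard library are available. Lean on these libraries where they do the work, as an engineer would, in place of code of your own. Each camera call takes 0.05 s, during which the arm holds its last target. There are 200 camera calls.

## Working session

There is one attempt and no reset: what is moved stays moved. The work goes in short steps, Python scripts to look and compute and a shell command to move; the robot and the scene stay as the last step left them, time stands still between calls to the robot, and variables do not carry over. Pictures are saved under pics/ and viewed, at most 13 in all, crops included, and the job is handed in when it is done.

```bash
mkdir -p pics; ls; cat > h.py <<'E'
import numpy as np, cv2
from workcell import manip, eyes, job
def shot(n,save=None):
    p,d=eyes.camera(n); c=eyes.camera_params(n)
    if save: cv2.imwrite(f"pics/{save}.png",p[:,:,::-1])
    return p,d,c
def ray(c,u,v):
    T=np.array(c["world_from_camera"]); r=T[:3,:3]@np.array([(u-c["cx"])/c["fx"],(v-c["cy"])/c["fy"],1]); return T[:3,3],r
def onz(c,u,v,z):
    o,r=ray(c,u,v); return o+r*(z-o[2])/r[2]
def pts(d,c):
    T=np.array(c["world_from_camera"]); v,u=np.mgrid[:d.shape[0],:d.shape[1]]
    P=np.stack([(u-c["cx"])/c["fx"]*d,(v-c["cy"])/c["fy"]*d,d],-1); return P@T[:3,:3].T+T[:3,3]
E
python3 - <<'E'
from h import *
for n in ("top","side"):
    p,d,c=shot(n,n+"0"); print(n,c["fx"],c["cx"],c["cy"]);print(np.round(c["world_from_camera"],3))
o=manip.get_obs(); print({k:np.round(v,3) for k,v in o.items()}, manip.hold_point_z)
a=cv2.imread("pics/top0.png");b=cv2.imread("pics/side0.png")
E
```

```text
pics
top 354.6903644774728 255.81632763983453 188.47302281235469
[[-0.094 -0.966  0.24   0.328]
 [-0.996  0.093 -0.015  0.083]
 [-0.008 -0.24  -0.971  0.968]
 [ 0.     0.     0.     1.   ]]
side 377.04348801623706 257.28843225609734 194.94344446406222
[[ 0.955 -0.185  0.233  0.285]
 [-0.297 -0.646  0.703 -0.593]
 [ 0.02  -0.741 -0.672  0.741]
 [ 0.     0.     0.     1.   ]]
{'clock': np.float64(0.1), 'joint_pos': array([-1.317,  0.333, -0.065,  1.461,  0.022,  1.35 , -0.089]), 'joint_velocities': array([ 0.002, -0.002, -0.001, -0.003, -0.   ,  0.001, -0.   ]), 'tau': array([ 2.0000e-03, -6.2674e+01,  4.9000e-02, -3.9243e+01,  1.6000e-02,
        7.0000e-03,  0.0000e+00]), 'position': array([0.171, 0.601, 0.208]), 'ee_rot': array([ 0.138,  0.99 , -0.001, -0.   ]), 'ft_force': array([ 0.645, -0.321,  0.482]), 'torque': array([ 0.011, -0.02 , -0.019]), 'grasp_force': np.float64(0.0), 'grip_width': np.float64(0.999)} 0.0187
```

View pics/top0.png

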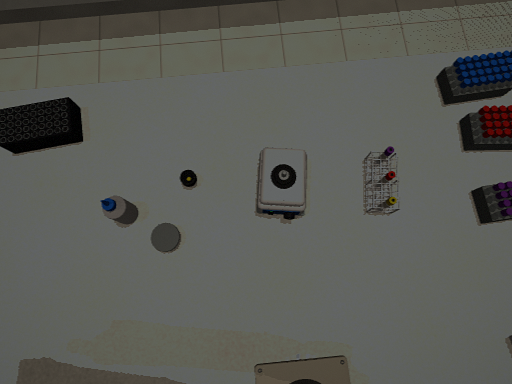

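View pics/side0.png

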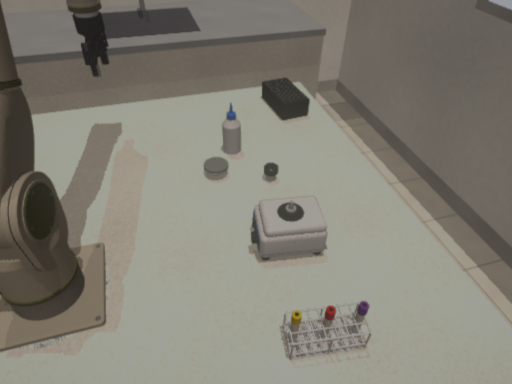

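The top view shows the cup at (188,178), the mixer post at (284,175), the red cap at (391,175), the bottle at (115,208) and the flat head at (166,237). The side view shows the cup at (271,171), the post at (291,207) and the red cap at (330,313).

```bash
python3 - <<'E'
from h import *
P={n:cv2.imread(f"pics/{n}0.png") for n in("top","side")}
cr={"top":[(188,178),(284,175),(386,178)],"side":[(271,171),(291,210),(330,318)]}
rows=[np.hstack([cv2.resize(cv2.convertScaleAbs(P[n][v-20:v+20,u-20:u+20],alpha=1.4),(264,264),interpolation=cv2.INTER_CUBIC) for u,v in cr[n]]) for n in P]
cv2.imwrite("pics/crops.png",np.vstack(rows))
for n in P:
    c=eyes.camera_params(n); h=cv2.cvtColor(P[n],cv2.COLOR_BGR2HSV).astype(int)
    def cen(m,u,v,r):
        w=np.zeros(m.shape,bool); w[v-r:v+r+1,u-r:u+r+1]=1; k,l,s,ce=cv2.connectedComponentsWithStats((m&w).astype(np.uint8))
        if k<2: return None
        i=1+np.argmax(s[1:,4]); return ce[i],s[i].tolist()
    H,S,V=h[...,0],h[...,1],h[...,2]
    for nm,m,q,r,z in [("cupspot",(H>18)&(H<35)&(S>110),cr[n][0],10,.028),("cupblack",V<60,cr[n][0],16,.040),("post",(V>90),cr[n][1],7,.138),("boot",V<70,cr[n][1],16,.112),
      ("red",((H<8)|(H>172))&(S>120),cr[n][2],16,.105),("purple",(H>120)&(H<155)&(S>70),(389,152) if n=="top" else (363,308),14,.105),("yellow",(H>18)&(H<35)&(S>130),(392,201) if n=="top" else (296,317),12,.105)]:
        x=cen(m,*q,r)
        print(n,nm,x and (np.round(x[0],1),x[1],np.round(onz(c,*x[0],z),4)))
E
```

```text
top cupspot (array([188.5, 178.5]), [186, 177, 6, 4, 20], array([0.6059, 0.25  , 0.028 ]))
top cupblack (array([188.1, 177.9]), [180, 170, 17, 17, 217], array([0.6041, 0.2489, 0.04  ]))
top post (array([283.1, 176.7]), [280, 173, 8, 6, 16], array([0.5559, 0.0012, 0.138 ]))
top boot (array([283. , 176.2]), [270, 164, 27, 25, 456], array([ 0.5642, -0.0013,  0.112 ]))
top red (array([389.8, 175.3]), [385, 171, 10, 10, 62], array([ 0.5428, -0.2702,  0.105 ]))
top purple (array([388.8, 150.9]), [384, 147, 10, 9, 57], array([ 0.6072, -0.2796,  0.105 ]))
top yellow (array([390.9, 200.7]), [386, 197, 11, 9, 63], array([ 0.478 , -0.2611,  0.105 ]))
side cupspot None
side cupblack None
side post (array([291.4, 207. ]), [286, 203, 13, 9, 78], array([ 0.558 , -0.0221,  0.138 ]))
side boot (array([290.1, 213.3]), [278, 204, 25, 16, 214], array([ 0.5589, -0.0167,  0.112 ]))
side red (array([329.8, 312.5]), [326, 306, 10, 14, 102], array([ 0.5395, -0.2778,  0.105 ]))
side purple (array([363., 308.]), [359, 302, 10, 13, 83], array([ 0.6043, -0.2872,  0.105 ]))
side yellow (array([295.8, 317.5]), [292, 311, 9, 14, 101], array([ 0.4742, -0.2691,  0.105 ]))
```

View pics/crops.png

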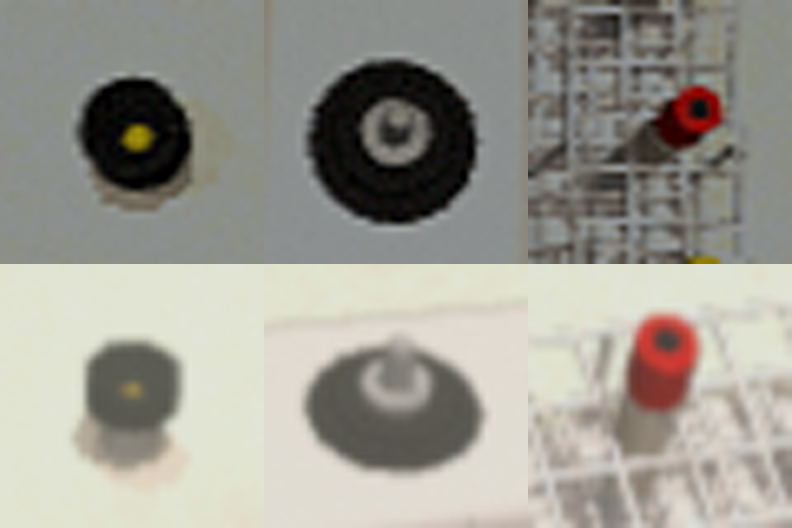

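The crops show the yellow spot at the cup's centre, the post top at about top (283.8,171.2) and side (290.8,201.3), and the red cap top at top (391.3,173.9) and side (330.4,309.2).

```bash
python3 - <<'E'
from h import *
ct,cs=eyes.camera_params("top"),eyes.camera_params("side")
for nm,a,b,z in [("cupspot",(188.5,178.5),(270.5,169.3),.028),("post",(283.8,171.2),(290.8,201.3),.138),("shoulder",(283.5,174.5),(290.8,207.5),.118),("redtop",(391.3,173.9),(330.4,309.2),.110)]:
    A=[];B=[]
    for c,q in((ct,a),(cs,b)):
        o,r=ray(c,*q); r/=np.linalg.norm(r); M=np.eye(3)-np.outer(r,r); A.append(M);B.append(M@o)
    x=np.linalg.lstsq(np.vstack(A),np.hstack(B),rcond=None)[0]
    print(nm,np.round(onz(ct,*a,z),4),np.round(onz(cs,*b,z),4),"tri",np.round(x,4))
E
python3 -m crank '[[[8.54,0,0,4,0,0,4],[8.54,0,0,5,0,0,4]]]'
```

```text
cupspot [0.6059 0.25   0.028 ] [0.6059 0.2545 0.028 ] tri [0.6043 0.2493 0.0324]
post [ 0.5696 -0.0022  0.138 ] [ 0.5636 -0.0037  0.138 ] tri [ 0.5672 -0.0018  0.1365]
shoulder [ 0.5669 -0.0025  0.118 ] [ 0.565  -0.0044  0.118 ] tri [ 0.5667 -0.0025  0.1162]
redtop [ 0.5448 -0.2727  0.11  ] [ 0.5415 -0.2743  0.11  ] tri [ 0.5439 -0.2732  0.1078]
clock: 0.35
position: [0.1706, 0.6004, 0.2979]
ee_rot: [0.067, 0.998, -0.002, -0.0]
ft_force: [-0.3, 0.4, 0.2]
grip_width: 1.003
grasp_force: 0.0
```

```bash
python3 -m crank '[[[8.5,1,-0.8,0,0,0,0],[8.5,2.5,-2,0,0,0,0],[8.5,3.5,-2.8,0,0,0,0],[8.5,3.5,-2.8,0,0,0,0],[8.5,3.5,-2.8,0,0,0,0],[8.5,3.5,-2.8,0,0,0,0],[8.5,3.5,-2.8,0,0,0,0],[8.5,3.5,-2.8,0,0,0,0],[8.5,3.5,-2.8,0,0,0,0],[8.5,3.5,-2.8,0,0,0,0],[8.5,3.5,-2.8,0,0,0,0],[8.5,3.5,-2.8,-3,0,0,0],[8.5,3,-2.4,-4,0,0,0],[8.5,1.5,-1.7,-4,0,0,0],[8.5,0.5,0,-4,0,0,0],[8.5,0,0,0,0,0,0]]]'
```

```text
clock: 2.35
position: [0.6037, 0.2506, 0.1441]
ee_rot: [0.069, 0.998, -0.002, -0.003]
ft_force: [-0.0, -0.0, 0.8]
grip_width: 0.998
grasp_force: 0.0
```

```bash
python3 -m crank '[[[8.5,0.1,0,-2,0,0,0],[8.5,0.1,0,-3,0,0,0],[8.5,0,0,-3,0,0,0],[8.5,0,0,-3,0,0,0],[8.5,0,0,-1.5,0,0,0],[6,0,0,-0.2,0,0,0],[4,0,0,0,0,0,0],[3,0,0,0,0,0,0],[3,0,0,0,0,0,0],[3,0,0,0,0,0,0],[3,0,0,0,0,0,0],[3,0,0,0,0,0,0]]]' 30
```

```text
clock: 3.85
position: [0.6078, 0.2522, 0.0213]
ee_rot: [0.069, 0.998, 0.0, -0.0]
ft_force: [-0.1, -0.8, 0.3]
grip_width: 0.348
grasp_force: 0.0
```

```bash
python3 - <<'E'
from h import *
p,d,c=shot("top");q,e,cs=shot("side")
cv2.imwrite("pics/g1.png",np.hstack([cv2.resize(p[130:230,140:240,::-1],(400,400)),cv2.resize(q[100:200,220:320,::-1],(400,400))]))
E
```

```text
(no output)
```

View pics/g1.png

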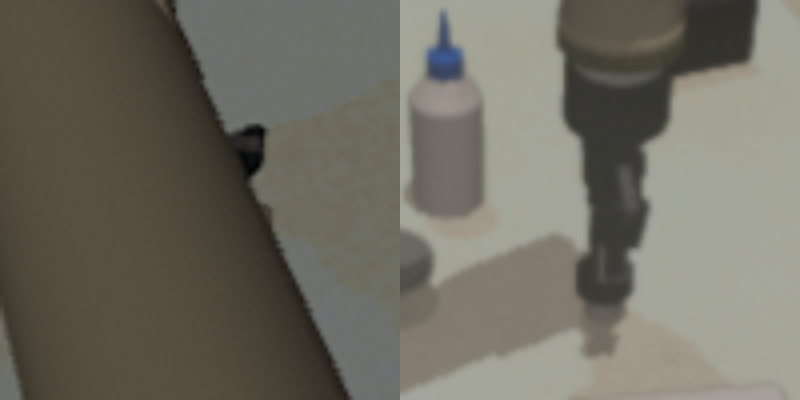

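The crop shows the cup still at its place (side pixel about 271,170) with the finger in front of it. I'll close further and see whether a grip force builds up.

```bash
python3 -m crank '[[[1,0,0,0,0,0,0],[1,0,0,0,0,0,0],[1,0,0,0,0,0,0],[1,0,0,0,0,0,0]]]' 30
```

```text
clock: 4.45
position: [0.6089, 0.2547, 0.023]
ee_rot: [0.068, 0.998, 0.002, 0.001]
ft_force: [0.4, 4.5, 6.7]
grip_width: 0.116
grasp_force: 3.3
```

```bash
python3 -m crank '[[[8.5,0,0,0.2,0,0,0],[8.5,0,0,0,0,0,0],[8.5,0,0,0,0,0,0],[8.5,0,0,0,0,0,0],[8.5,0,0,3,0,0,0],[8.5,0,0,3,0,0,0],[8.5,0,0,0,0,0,0]]]' 30; python3 - <<'E'
from h import *
p,d,c=shot("top");q,e,cs=shot("side")
cv2.imwrite("pics/g2.png",np.hstack([cv2.resize(p[130:230,140:240,::-1],(400,400)),cv2.resize(q[100:200,220:320,::-1],(400,400))]))
print(onz(cs,271,169.3,.028))
E
```

```text
clock: 5.32
position: [0.6094, 0.2527, 0.0859]
ee_rot: [0.069, 0.998, 0.001, 0.002]
ft_force: [0.1, -0.2, -0.2]
grip_width: 0.995
grasp_force: 0.0
[0.60740708 0.25407929 0.028     ]
```

View pics/g2.png

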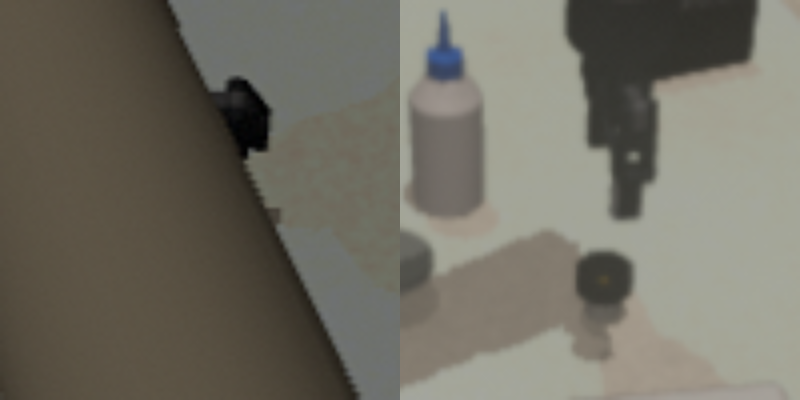

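The cup is unmoved at side (271,169). The near fingertip is at about (276,154), so the hand looks offset sideways. I'll compare the two using depth and projection.

```bash
python3 - <<'E'
from h import *
q,e,c=shot("side"); P=pts(e,c); T=np.array(c["world_from_camera"]); o=manip.get_obs()
def proj(x):
    y=T[:3,:3].T@(np.array(x)-T[:3,3]); return np.round([c["fx"]*y[0]/y[2]+c["cx"],c["fy"]*y[1]/y[2]+c["cy"],y[2]],2)
t=np.array(o["position"]); print(o["clock"],t,"TCP px",proj(t),"near finger tip open",proj(t+np.array([-.137*.043,-.043,.013])*1))
w=P[110:180,255:300].reshape(-1,3)
f=w[(w[:,2]>.085)&(w[:,2]<.16)&(w[:,1]<.4)&(w[:,1]>.1)]
print("finger min/max",f.min(0),f.max(0),len(f))
for z0,z1 in((.085,.1),(.1,.12),(.12,.14)):
    g=f[(f[:,2]>z0)&(f[:,2]<z1)]; print(z0,len(g),g.mean(0).round(4),g.min(0).round(3),g.max(0).round(3))
k=w[(w[:,2]>.02)&(w[:,2]<.06)]; print("cup",k.min(0),k.max(0),np.median(k,0),len(k))
V=cv2.cvtColor(q,cv2.COLOR_RGB2GRAY); m=(V[150:190,255:290]<75)
ys,xs=np.nonzero(m); print("cup dark px",xs.mean()+255,ys.mean()+150,xs.min()+255,xs.max()+255,ys.min()+150,ys.max()+150)
E
```

```text
5.475 [0.60723456 0.25200818 0.08225844] TCP px [272.   155.26   1.11] near finger tip open [275.15 160.54   1.07]
finger min/max [0.5891333  0.19230577 0.11910735] [0.62118689 0.30310172 0.15883235] 118<stdin>:10: RuntimeWarning: Mean of empty slice.
  ret = um.true_divide(
Traceback (most recent call last):
ValueError: zero-size array to reduction operation minimum which has no identity
```

```bash
python3 - <<'E'
from h import *
q,e,c=shot("side"); P=pts(e,c); g=cv2.cvtColor(q,cv2.COLOR_RGB2GRAY)
print(manip.get_obs()["position"])
for v in range(140,164,2):
    print(v,[(u,int(g[v,u]),*P[v,u].round(3)) for u in (272,274,276,278)])
E
```

```text
[0.60704929 0.25197746 0.08196458]
140 [(272, 103, np.float64(0.588), np.float64(0.209), np.float64(0.167)), (274, 59, np.float64(0.586), np.float64(0.188), np.float64(0.181)), (276, 89, np.float64(0.59), np.float64(0.183), np.float64(0.184)), (278, 114, np.float64(0.603), np.float64(0.201), np.float64(0.17))]
142 [(272, 104, np.float64(0.588), np.float64(0.206), np.float64(0.163)), (274, 57, np.float64(0.586), np.float64(0.187), np.float64(0.176)), (276, 59, np.float64(0.589), np.float64(0.18), np.float64(0.179)), (278, 60, np.float64(0.595), np.float64(0.182), np.float64(0.177))]
144 [(272, 120, np.float64(0.668), np.float64(0.418), np.float64(0.001)), (274, 59, np.float64(0.585), np.float64(0.184), np.float64(0.171)), (276, 62, np.float64(0.589), np.float64(0.179), np.float64(0.174)), (278, 63, np.float64(0.594), np.float64(0.179), np.float64(0.173))]
146 [(272, 122, np.float64(0.664), np.float64(0.407), np.float64(0.001)), (274, 67, np.float64(0.593), np.float64(0.203), np.float64(0.151)), (276, 59, np.float64(0.59), np.float64(0.182), np.float64(0.165)), (278, 59, np.float64(0.6
[... 1556 characters left out ...]
0)), (276, 163, np.float64(0.653), np.float64(0.335), np.float64(0.004)), (278, 163, np.float64(0.661), np.float64(0.336), np.float64(0.001))]
160 [(272, 163, np.float64(0.638), np.float64(0.331), np.float64(0.002)), (274, 164, np.float64(0.645), np.float64(0.331), np.float64(-0.0)), (276, 163, np.float64(0.652), np.float64(0.331), np.float64(-0.002)), (278, 163, np.float64(0.658), np.float64(0.328), np.float64(-0.0))]
162 [(272, 130, np.float64(0.615), np.float64(0.269), np.float64(0.043)), (274, 150, np.float64(0.64), np.float64(0.317), np.float64(0.003)), (276, 162, np.float64(0.649), np.float64(0.32), np.float64(-0.001)), (278, 163, np.float64(0.654), np.float64(0.317), np.float64(0.0))]
```

Depth puts the open fingertips about 25 mm higher than the reported TCP implies, so the first grasp closed above the rim. I'll go about 2.5 cm lower than before.

```bash
python3 -m crank '[[[8.5,0,0,-2,0,0,0],[8.5,0,0,-2.5,0,0,0],[8.5,0,0,-2,0,0,0],[8.5,0,0,-1.5,0,0,0],[8.5,0,0,-0.6,0,0,0],[6,0,0,0,0,0,0],[5,0,0,0,0,0,0],[4,0,0,0,0,0,0],[3.5,0,0,0,0,0,0],[3.5,0,0,0,0,0,0],[3.5,0,0,0,0,0,0]]]' 30; python3 - <<'E'
from h import *
q,e,c=shot("side","s3"); cv2.imwrite("pics/g3.png",cv2.resize(q[110:190,230:310,::-1],(560,560)))
E
```

```text
clock: 6.9
position: [0.6085, 0.2524, -0.0017]
ee_rot: [0.069, 0.998, 0.0, 0.001]
ft_force: [-1.7, -0.3, 5.7]
grip_width: 0.499
grasp_force: 30.9
```

View pics/g3.png

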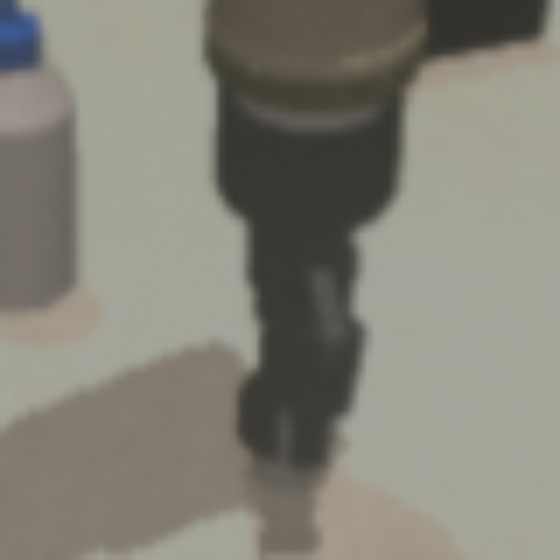

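The finger covers the cup rim and the grip is 31 N at 42 mm, so the cup is held. I'll lift it and carry it over the post.

```bash
python3 -m crank '[[[3.5,0,0,1,0,0,0],[3.5,0,0,3,0,0,0],[3.5,0,0,4,0,0,0],[3.5,0,0,4,0,0,0],[3.5,0,0,3.5,0,0,0],[3.5,-0.2,-1.5,1,0,0,0],[3.5,-0.6,-4,0,0,0,0],[3.5,-0.7,-4.5,0,0,0,0],[3.5,-0.7,-4.5,0,0,0,0],[3.5,-0.7,-4.5,0,0,0,0],[3.5,-0.7,-4,0,0,0,0],[3.5,-0.4,-2.5,0,0,0,0],[3.5,0,0,0,0,0,0],[3.5,0,0,0,0,0,0]]]' 30; python3 - <<'E'
from h import *
q,e,c=shot("side","s4"); p,d,ct=shot("top","t4")
cv2.imwrite("pics/g4.png",np.hstack([cv2.resize(p[130:210,244:324,::-1],(400,400)),cv2.resize(q[150:250,240:340,::-1],(400,400))]))
E
```

```text
clock: 8.7
position: [0.5673, -0.0023, 0.1616]
ee_rot: [0.068, 0.998, 0.0, -0.0]
ft_force: [0.7, 0.8, -0.8]
grip_width: 0.5
grasp_force: 30.7
```

View pics/g4.png

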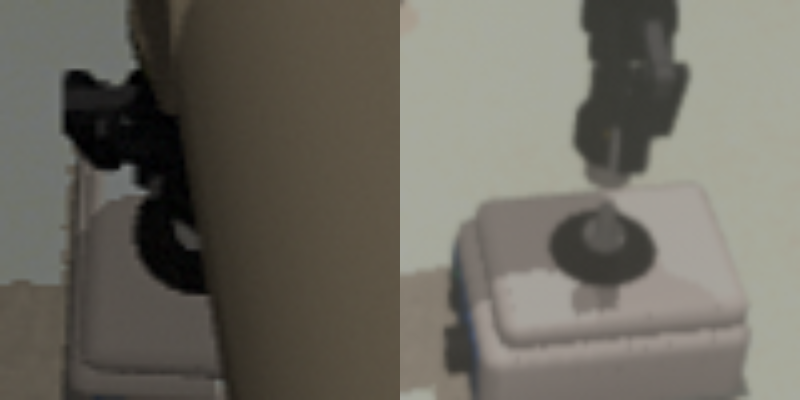

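The side crop shows the hub at about (292,194), right above the post at about (291,203). The top view is mostly hidden by the arm. I'll refine with numbers.

```bash
python3 - <<'E'
from h import *
q=cv2.imread("pics/s4.png"); g=cv2.cvtColor(q,cv2.COLOR_BGR2GRAY)
for v in range(186,212): print(v,g[v,282:302])
c=eyes.camera_params("side"); T=np.array(c["world_from_camera"])
def proj(x):
    y=T[:3,:3].T@(np.array(x)-T[:3,3]); return np.round([c["fx"]*y[0]/y[2]+c["cx"],c["fy"]*y[1]/y[2]+c["cy"]],2)
for z in(.112,.118,.138,.163,.187): print(z,proj([.566,-.003,z]))
D=np.mean([pts(eyes.camera("side")[1],c) for _ in range(3)],0)
for v in(191,193,195,198,200,201,202,203,204): print(v,[tuple(D[v,u].round(3)) for u in(289,291,293)])
E
```

```text
186 [155 120  72  59  59  58  59  59  58  61  71  88  85  63  59  59  60  60
  61  70]
187 [161 143  97  64  59  58  58  60  58  61  73  87  84  63  59  60  59  59
  61  76]
188 [165 159 134  86  61  58  58  59  59  62  75  87  80  62  60  58  59  59
  61  81]
189 [165 164 156 128  79  61  58  58  59  63  77  87  77  61  59  59  60  59
  63  85]
190 [164 165 163 150 105  73  63  61  61  64  78  87  76  61  59  60  60  61
  65  90]
191 [165 165 164 155 117  86  78  74  72  71  82  86  73  61  60  59  60  60
  65  99]
192 [165 164 164 154 114  91  89  89  88  86  88  87  72  62  61  63  66  69
  81 118]
193 [165 165 163 154 118  92  92  94  95  95  95  90  82  74  76  90 109 113
 123 148]
194 [166 166 165 160 139 101  94  94  96  96  97  94  92  89  93 118 148 150
 153 162]
195 [166 166 166 165 155 126 107 100  96  96  96  96  95  97 109 138 160 162
 162 162]
196 [165 163 163 164 161 151 141 124 107 101 100 101 103 116 133 146 154 155
 156 154]
197 [160 154 155 153 150 148 143 132 128 125 125 128 132 141 150 152 154 155
 156 155]
198 [138 132 132 132 127 127 126 124 130 135 145 151 154
[... 2135 characters left out ...]
4(0.031), np.float64(0.104)), (np.float64(0.564), np.float64(-0.003), np.float64(0.138)), (np.float64(0.569), np.float64(-0.004), np.float64(0.138))]
202 [(np.float64(0.56), np.float64(-0.002), np.float64(0.135)), (np.float64(0.563), np.float64(-0.006), np.float64(0.138)), (np.float64(0.568), np.float64(-0.006), np.float64(0.137))]
203 [(np.float64(0.56), np.float64(-0.003), np.float64(0.133)), (np.float64(0.563), np.float64(-0.008), np.float64(0.137)), (np.float64(0.568), np.float64(-0.008), np.float64(0.135))]
204 [(np.float64(0.56), np.float64(-0.004), np.float64(0.13)), (np.float64(0.563), np.float64(-0.008), np.float64(0.134)), (np.float64(0.567), np.float64(-0.009), np.float64(0.133))]
```

```bash
python3 -m crank '[[[3.5,0.1,-0.15,0,0,0,0],[3.5,0,0,-1,0,0,0],[3.5,0,0,-1,0,0,0],[3.5,0,0,0,0,0,0]]]'; python3 -m crank '[[[3.5,0,0,-0.3,0,0,0],[3.5,0,0,-0.3,0,0,0],[3.5,0,0,-0.2,0,0,0],[3.5,0,0,0,0,0,0]]]';  python3 - <<'E'
from h import *
o=manip.get_obs(); print(o["torque"])
q,e,c=shot("side","s5"); g=cv2.cvtColor(q,cv2.COLOR_RGB2GRAY)
for v in range(196,212): print(v,g[v,282:302])
E
```

```text
clock: 9.45
position: [0.568, -0.0042, 0.1409]
ee_rot: [0.069, 0.998, -0.0, -0.001]
ft_force: [0.6, -0.2, -0.9]
grip_width: 0.498
grasp_force: 30.7
clock: 9.95
position: [0.5687, -0.0042, 0.1341]
ee_rot: [0.069, 0.998, 0.0, -0.0]
ft_force: [0.5, -0.9, -0.0]
grip_width: 0.501
grasp_force: 30.7
[-0.00783644 -0.02571542 -0.014651  ]
196 [159 131  73  57  56  58  57  57  57  60  72  86  83  62  58  58  58  59
  60  78]
197 [159 139  85  60  57  57  58  57  58  62  74  87  80  59  59  59  58  59
  62  87]
198 [138 124  98  74  61  57  57  57  58  62  76  87  76  60  58  58  59  59
  64  96]
199 [119 117 112 100  77  62  59  57  58  63  79  86  72  60  58  59  58  59
  66 102]
200 [120 120 119 112  92  76  70  62  61  67  82  85  68  59  58  58  59  59
  69 108]
201 [120 120 119 113  94  86  84  82  80  78  87  85  68  58  58  59  59  61
  78 121]
202 [119 118 113 100  88  88  91  93  94  92  91  86  71  63  64  71  78  87
 115 145]
203 [102  97  90  76  76  87  91  95  95  96  95  91  84  81  82 100 129 137
 149 160]
204 [ 75  67  62  59  68  86  93  94  95  96  95  95  93  90  86  95 128 145
 159 162]
205 [ 60  58  58  60  72  90  94  92  95  96  95  94  93  83  72  68  84 113
 142 160]
206 [ 58  57  58  65  80  91  91  88  90  91  90  89  89  81  64  58  61  74
 106 143]
207 [ 57  57  59  70  88  88  87  85  88  88  86  85  88  82  66  57  58  61
  74 108]
208 [57 57 59 69 87 88 87 85 87 87 85 84 87 83 66 58 56 59 62 77]
209 [57 56 58 65 81 87 87 88 88 88 86 85 87 83 66 58 57 58 59 66]
210 [57 57 57 62 74 84 87 88 88 86 87 87 86 80 62 56 56 57 59 61]
211 [57 58 58 58 65 76 85 87 86 87 86 85 82 71 59 58 59 58 58 59]
```

```bash
for i in 1; do python3 -m crank '[[[3.5,0,0,-0.2,0,0,0],[3.5,0,0,-0.2,0,0,0],[3.5,0,0,0,0,0,0]]]'; done; python3 -c "
from workcell import manip
print(manip.get_obs()['ft_force'],manip.get_obs()['torque'])"; python3 -m crank '[[[3.5,0,0,-0.2,0,0,0],[3.5,0,0,-0.2,0,0,0],[3.5,0,0,0,0,0,0]]]'
```

```text
clock: 10.38
position: [0.5686, -0.0042, 0.13]
ee_rot: [0.068, 0.998, 0.0, -0.0]
ft_force: [0.7, 0.7, -1.2]
grip_width: 0.501
grasp_force: 30.7
[ 0.6896456   0.74313987 -1.20501064] [ 0.08944993  0.0288816  -0.00629337]
clock: 10.75
position: [0.5687, -0.0042, 0.126]
ee_rot: [0.068, 0.998, 0.0, -0.0]
ft_force: [0.1, 0.2, -1.7]
grip_width: 0.498
grasp_force: 30.7
```

```bash
python3 -m crank '[[[3.5,0,0,-0.3,0,0,0],[3.5,0,0,-0.3,0,0,0],[3.5,0,0,0,0,0,0]]]'; python3 -m crank '[[[3.5,0,0,-0.2,0,0,0],[3.5,0,0,0,0,0,0]]]';  python3 -m crank '[[[3.5,0,0,-0.15,0,0,0],[3.5,0,0,0,0,0,0]]]'
```

```text
clock: 11.12
position: [0.5686, -0.0042, 0.1199]
ee_rot: [0.068, 0.998, 0.0, -0.0]
ft_force: [-0.5, 1.0, -1.2]
grip_width: 0.502
grasp_force: 30.7
clock: 11.38
position: [0.5687, -0.0042, 0.1181]
ee_rot: [0.069, 0.998, 0.0, -0.0]
ft_force: [0.8, 2.2, -1.8]
grip_width: 0.498
grasp_force: 30.7
clock: 11.62
position: [0.5688, -0.0042, 0.1167]
ee_rot: [0.069, 0.998, 0.0, 0.0]
ft_force: [0.2, 1.3, -1.4]
grip_width: 0.498
grasp_force: 30.7
```

```bash
python3 -m crank '[[[3.5,0,0,-0.15,0,0,0],[3.5,0,0,0,0,0,0]]]'; python3 -m crank '[[[3.5,0,0,-0.15,0,0,0],[3.5,0,0,0,0,0,0]]]';  python3 -m crank '[[[3.5,0,0,-0.15,0,0,0],[3.5,0,0,0,0,0,0]]]'
```

```text
clock: 11.88
position: [0.5689, -0.0042, 0.1154]
ee_rot: [0.069, 0.998, 0.0, 0.0]
ft_force: [-0.4, 0.7, 2.1]
grip_width: 0.496
grasp_force: 30.9
clock: 12.12
position: [0.5689, -0.0042, 0.1139]
ee_rot: [0.069, 0.998, 0.0, 0.0]
ft_force: [-0.2, 2.3, 4.2]
grip_width: 0.498
grasp_force: 31.1
clock: 12.38
position: [0.5689, -0.0042, 0.1124]
ee_rot: [0.069, 0.998, 0.0, 0.0]
ft_force: [-0.6, 2.0, 4.8]
grip_width: 0.497
grasp_force: 31.2
```

The cup is seated. The spring loads up right at the expected height, about 118 mm. I'll back off the preload, release and rise.

```bash
python3 -m crank '[[[3.5,0,0,0.4,0,0,0],[4.8,0,0,0,0,0,0],[6.5,0,0,0,0,0,0],[8.5,0,0,0,0,0,0],[8.5,0,0,0,0,0,0],[8.5,0,0,2,0,0,0],[8.5,0,0,4,0,0,0],[8.5,0,0,4,0,0,0],[8.5,0,-2,2,0,0,0],[8.5,-0.3,-4,0,0,0,0],[8.5,-0.3,-5,0,0,0,0],[8.5,-0.3,-5,0,0,0,0],[8.5,-0.3,-5,0,0,0,0],[8.5,-0.5,-4,0,0,0,0],[8.5,-0.7,-2,0,0,0,0],[8.5,0,0,0,0,0,0]]]'; python3 - <<'E'
from h import *
q,e,c=shot("side","s6"); p,d,ct=shot("top","t6")
cv2.imwrite("pics/g6.png",np.hstack([cv2.resize(p[110:230,264:424,::-1],(533,400)),cv2.resize(q[180:280,240:306,::-1],(264,400))]))
P=pts(d,ct); w=(P[...,0]>.5)&(P[...,0]<.62)&(abs(P[...,1])<.04)&(P[...,2]>.15)
v,u=np.nonzero(w); print("cup px",len(u),u.mean(),v.mean(),"z",np.percentile(P[w][:,2],[5,50,95]),P[w].mean(0))
E
```

```text
clock: 14.38
position: [0.5438, -0.2762, 0.2362]
ee_rot: [0.07, 0.998, -0.0, -0.0]
ft_force: [-0.5, 0.6, 0.3]
grip_width: 0.994
grasp_force: 0.0
cup px 221 284.7873303167421 169.84615384615384 z [0.15156185 0.15857001 0.16276507] [ 0.56686017 -0.00283153  0.15808925]
```

View pics/g6.png

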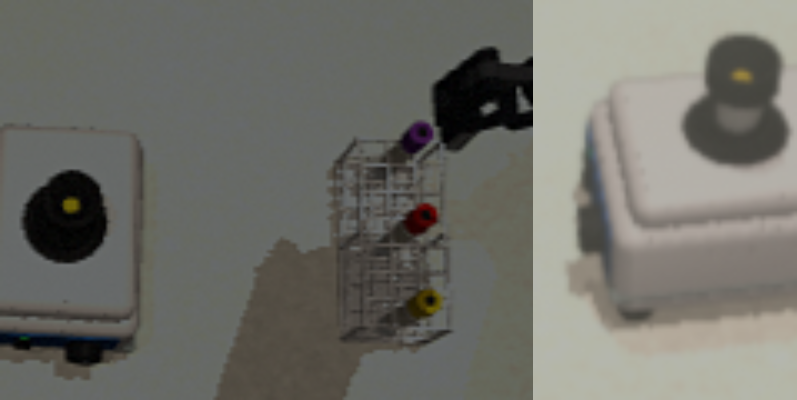

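The crops show the cup down on the post: its rim measures 162.6 mm, as expected. The hand is over the rack, with the red tube in the middle and purple and yellow either side. Now I'll grasp the red cap.

```bash
python3 -m crank '[[[8.5,0.1,0.15,-2,0,0,0],[8.5,0,0,-4,0,0,0],[8.5,0,0,-4,0,0,0],[8.5,0,0,-3,0,0,0],[8.5,0,0,0,0,0,0]]]'; python3 - <<'E'
from h import *
q,e,c=shot("side","s7"); p,d,ct=shot("top","t7")
cv2.imwrite("pics/g7.png",np.hstack([cv2.resize(p[110:230,334:454,::-1],(400,400)),cv2.resize(q[240:340,280:380,::-1],(400,400))]))
P=pts(e,c); g=q.max(2)
r=(g<100)&(P[...,2]>.1)&(P[...,2]<.2)&(abs(P[...,0]-.54)<.06)&(P[...,1]<-.2); Q=P[r]
z=Q[:,2].min(); lo=Q[Q[:,2]<np.percentile(Q[:,2],10)]; print(len(Q),z,lo.mean(0),lo.min(0),lo.max(0), manip.get_obs()["position"])
E
```

```text
clock: 15.1
position: [0.5452, -0.2704, 0.1042]
ee_rot: [0.067, 0.998, 0.001, -0.002]
ft_force: [0.8, 0.2, 1.3]
grip_width: 0.996
grasp_force: 0.0
406 0.10005063161707672 [ 0.54233918 -0.26694164  0.1167184 ] [ 0.52951969 -0.31794013  0.10005063] [ 0.55863699 -0.22790125  0.14431709] [ 0.54667853 -0.2720319   0.10732948]
```

View pics/g7.png

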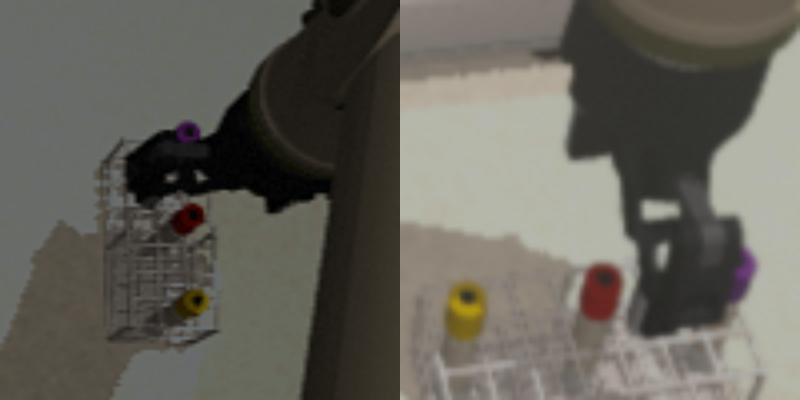

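The hand appears to sit between red and purple: side finger at about (352,322), red cap at about (330,312). I'll check where the fingers really are before moving.

```bash
python3 - <<'E'
from h import *
for n,(u0,u1,v0,v1) in (("side",(335,372,290,325)),("top",(368,400,145,175))):
    p,d,c=shot(n); P=pts(d,c); T=np.array(c["world_from_camera"])
    x=np.array(manip.get_obs()["position"])
    for dz in(0,.035):
        y=T[:3,:3].T@(x+[0,0,dz]-T[:3,3]); print(n,x.round(4),"px",c["fx"]*y[0]/y[2]+c["cx"],c["fy"]*y[1]/y[2]+c["cy"])
    for v in range(v0,v1,5): print(v,[(u,int(p[v,u].max()),*(P[v,u]*1000).astype(int).tolist()) for u in range(u0,u1,6)])
E
```

```text
side [ 0.5469 -0.2725  0.1079] px 332.4132232905998 308.22749608100395
side [ 0.5469 -0.2725  0.1079] px 335.3694746412443 297.89629703065316
290 [(335, 174, 617, -177, 0), (341, 107, 528, -302, 219), (347, 150, 644, -185, 0), (353, 75, 534, -322, 244), (359, 155, 670, -193, 1), (365, 182, 685, -195, -2), (371, 183, 698, -200, 0)]
295 [(335, 181, 611, -189, 0), (341, 56, 527, -307, 212), (347, 52, 538, -308, 208), (353, 54, 528, -332, 249), (359, 83, 538, -334, 247), (365, 66, 545, -337, 249), (371, 183, 690, -213, 1)]
300 [(335, 183, 605, -201, 1), (341, 61, 526, -312, 206), (347, 118, 631, -208, 1), (353, 55, 526, -338, 245), (359, 76, 535, -340, 244), (365, 56, 545, -341, 242), (371, 183, 683, -224, 0)]
305 [(335, 176, 573, -244, 62), (341, 74, 528, -313, 191), (347, 134, 626, -219, 0), (353, 49, 527, -339, 233), (359, 62, 537, -341, 232), (365, 58, 547, -343, 229), (371, 181, 677, -235, 0)]
310 [(335, 125, 549, -277, 109), (341, 60, 526, -319, 187), (347, 44, 525, -333, 209), (353, 49, 529, -341, 221), (359, 49, 538, -344, 220), (365, 77, 606, -291, 104), (371, 182, 671, -246, 0)
[... 798 characters left out ...]
392, 58, 607, -286, 110), (398, 0, 558, -235, 257)]
155 [(368, 45, 623, -249, 36), (374, 29, 567, -201, 207), (380, 12, 557, -204, 235), (386, 26, 552, -211, 248), (392, 27, 552, -226, 243), (398, 2, 547, -234, 254)]
160 [(368, 86, 618, -258, 3), (374, 10, 558, -203, 198), (380, 8, 546, -201, 236), (386, 2, 543, -213, 239), (392, 2, 552, -240, 206), (398, 5, 541, -239, 238)]
165 [(368, 101, 603, -255, 3), (374, 4, 546, -200, 199), (380, 6, 547, -217, 191), (386, 4, 542, -226, 203), (392, 7, 538, -235, 212), (398, 2, 534, -243, 224)]
170 [(368, 108, 587, -251, 8), (374, 95, 588, -270, 2), (380, 26, 543, -226, 162), (386, 107, 583, -302, 6), (392, 109, 583, -322, 0), (398, 104, 582, -340, -2)]
```

The hand is in place sideways. It only looks offset because it is still high, with tips about 24 mm above the reported TCP again. I'll descend and grip.

```bash
python3 -m crank '[[[8.5,0,0,-2,0,0,0],[8.5,0,0,-2,0,0,0],[8.5,0,0,-1,0,0,0],[6,0,0,0,0,0,0],[4,0,0,0,0,0,0],[2,0,0,0,0,0,0],[1,0,0,0,0,0,0],[1,0,0,0,0,0,0],[1,0,0,0,0,0,0],[1,0,0,0,0,0,0]]]' 40
```

```text
clock: 16.55
position: [0.5462, -0.273, 0.0568]
ee_rot: [0.069, 0.998, -0.0, 0.001]
ft_force: [-0.3, 0.1, 4.6]
grip_width: 0.197
grasp_force: 39.2
```

```bash
python3 -m crank '[[[1,0,0,1,0,0,0],[1,0,0,3,0,0,0],[1,0,0,4,0,0,0],[1,0,0,4,0,0,0],[1,0,0,4,0,0,0],[1,0,0,3.5,0,0,0],[1,0.1,2,0.5,0,0,0],[1,0.3,4,0,0,0,0],[1,0.4,4.5,0,0,0,0],[1,0.4,4.5,0,0,0,0],[1,0.4,4.5,0,0,0,0],[1,0.4,4,0,0,0,0],[1,0.3,2.5,0,0,0,0],[1,0.1,1,0,0,0,0],[1,0,0,0,0,0,0],[1,0,0,0,0,0,0]]]' 40;  python3 - <<'E'
from h import *
q,e,c=shot("side","s8"); p,d,ct=shot("top","t8")
cv2.imwrite("pics/g8.png",np.hstack([cv2.resize(p[120:200,244:324,::-1],(400,400)),cv2.resize(q[130:230,240:340,::-1],(400,400))]))
E
```

```text
clock: 18.55
position: [0.5697, -0.0045, 0.2564]
ee_rot: [0.07, 0.998, -0.0, 0.0]
ft_force: [1.0, 0.5, 0.5]
grip_width: 0.188
grasp_force: 39.1
```

View pics/g8.png

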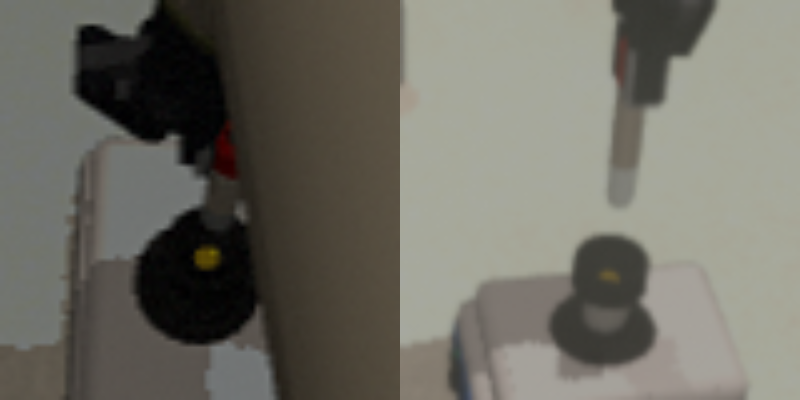

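Both views show the tube tip above the yellow spot. In the side view the tip is at about (295,182) and the spot at (292,198). In the top view the tip is at about (286.6,165) and the spot at (285,171). I'll refine both.

```bash
python3 - <<'E'
from h import *
from scipy.ndimage import gaussian_filter
C={n:eyes.camera_params(n) for n in("side","top")}
def proj(n,x):
    c=C[n];T=np.array(c["world_from_camera"]); y=T[:3,:3].T@(np.array(x)-T[:3,3]); return np.array([c["fx"]*y[0]/y[2]+c["cx"],c["fy"]*y[1]/y[2]+c["cy"]])
for n,f in(("side","s8"),("top","t8")):
    im=cv2.imread(f"pics/{f}.png"); h=cv2.cvtColor(im,cv2.COLOR_BGR2HSV).astype(int); g=cv2.cvtColor(im,cv2.COLOR_BGR2GRAY)
    u0,v0=(291,198) if n=="side" else (285,171)
    w=np.zeros(g.shape,float); s=(slice(v0-5,v0+6),slice(u0-6,u0+7)); b=im.astype(float)
    w[s]=np.clip((b[...,2]+b[...,1])/2-b[...,0]-8,0,None)[s]; V,U=np.mgrid[:384,:512]
    print(n,"spot",(w*U).sum()/w.sum(),(w*V).sum()/w.sum(),"on z=.146",onz(C[n],(w*U).sum()/w.sum(),(w*V).sum()/w.sum(),.146).round(4))
    if n=="side":
        for v in range(156,185,2): print(v,g[v,286:304])
    else:
        for v in range(154,170): print(v,g[v,280:294])
    for x in([.567,-.003,.146],[.567,-.003,.212],[.567,-.003,.27]): print(proj(n,x).round(2))
q,e,c=shot("side"); P=pts(e,c)
for v in (166,170,174,178): print(v,[(u,*(P[v,u]*1000).round(1).tolist()) for u in(293,295,297)])
E
```

```text
side spot 291.8854748603352 198.52513966480447 on z=.146 [ 0.5657 -0.0033  0.146 ]
156 [165 165 165 166 166 166 162 144 103  98  96  93  87  85  89 102 113 116]
158 [165 166 165 166 166 165 160 138 102 100 103 105 104 103 114 144 163 165]
160 [166 166 166 166 166 165 156 118  99 101 104 104 104 102 117 149 164 166]
162 [166 166 166 166 166 165 154 113 100 102 104 104 102 103 124 162 165 166]
164 [165 165 166 166 166 165 152 105 100 103 105 104 103 107 131 162 166 166]
166 [166 166 166 166 166 162 145 103 100 103 106 104 103 111 139 163 166 166]
168 [166 166 165 165 165 160 138 104 100 104 105 104 103 117 149 164 166 166]
170 [166 165 166 166 165 157 125 102 102 104 105 104 104 125 161 166 165 166]
172 [166 166 166 166 166 158 132 117 116 117 116 118 124 143 164 166 165 166]
174 [166 166 166 166 165 157 130 121 124 126 126 126 133 152 165 166 166 166]
176 [165 166 166 166 165 155 123 121 124 125 127 126 136 159 165 166 166 166]
178 [166 165 166 166 163 150 124 122 125 126 126 127 141 163 166 166 166 166]
180 [166 166 166 166 165 158 133 123 124 125 127 140 159 165 166 166 166 166]
182
[... 861 characters left out ...]
 29 56 92 61]
164 [ 3  7  5  8 19 33 36 38 36 37 23 11 55 45]
165 [10  4  4  4  1 27 36 39 38 26 13  7  2 23]
166 [ 4  7  6  6  3  4  9 18 19 13  4 10  8 24]
167 [ 3  5 11  5 13  7  7 11  9  9  8  9 12 20]
168 [ 5  6  7  4  7  7 11  5 10 13  6  9  6 17]
169 [ 7  4  6  7 34 38 38 21  6  6  5  4 12 12]
[284.49 171.23]
[286.58 162.74]
[288.72 154.07]
166 [(293, 558.5, -6.1, 245.4), (295, 561.8, -9.0, 246.9), (297, 564.9, -12.4, 248.7)]
170 [(293, 558.4, -8.3, 236.2), (295, 561.4, -12.0, 238.3), (297, 566.5, -11.2, 236.6)]
174 [(293, 559.7, -7.9, 224.5), (295, 562.2, -12.6, 227.6), (297, 566.3, -13.9, 227.7)]
178 [(293, 559.8, -9.8, 214.6), (295, 563.5, -12.2, 215.7), (297, 568.2, -12.5, 214.9)]
```

```bash
cat > f.py <<'E'
from h import *
F=[];Z=[];S=[]
c=eyes.camera_params("side")
for i in range(12):
    p,d=eyes.camera("side"); o=manip.get_obs(); F.append(o["ft_force"]);Z.append(o["position"]); S.append(d)
P=pts(np.mean(S,0),c); w=(abs(P[...,0]-.567)<.026)&(abs(P[...,1]+.003)<.026)&(P[...,2]>.13)&(P[...,2]<.1635)
print("t",round(float(o["clock"]),2),"F",np.mean(F,0).round(2),"sd",np.std(F,0).round(2),"pos",np.mean(Z,0).round(4),"sd",np.std(Z,0).round(5)[2],"n",w.sum())
# hub lower rim / rubber lower edge row by dark-mask columns
g=cv2.cvtColor(p,cv2.COLOR_RGB2GRAY).astype(float); m=g[196:214,289:295].mean(1).round(0); print(m)
E
python3 -m crank '[[[1,0,0,-1,0,0,0],[1,0,0,-1.5,0,0,0],[1,0,0,-1,0,0,0],[1,0,0,-0.7,0,0,0],[1,0,0,0,0,0,0]]]'; python3 f.py
```

```text
clock: 19.32
position: [0.5695, -0.0027, 0.2136]
ee_rot: [0.068, 0.998, -0.0, -0.0]
ft_force: [0.8, -0.8, -0.7]
grip_width: 0.195
grasp_force: 39.1
t 19.93 F [-0.11 -0.   -0.12] sd [0.3  0.51 0.61] pos [ 0.5699 -0.0028  0.2145] sd 0.00016 n 264
[62. 67. 77. 76. 64. 60. 59. 59. 59. 59. 65. 84. 95. 95. 94. 90. 78. 65.]
```

```bash
python3 -m crank '[[[1,0,0,-0.4,0,0,0],[1,0,0,-0.3,0,0,0],[1,0,0,-0.3,0,0,0],[1,0,0,0,0,0,0]]]'; python3 -m crank '[[[1,0,0,-0.2,0,0,0],[1,0,0,0,0,0,0]]]' ; python3 -m crank '[[[1,0,0,-0.2,0,0,0],[1,0,0,0,0,0,0]]]' ; python3 f.py
```

```text
clock: 20.42
position: [0.5696, -0.0028, 0.2039]
ee_rot: [0.069, 0.998, -0.0, -0.0]
ft_force: [-0.5, -0.1, 0.0]
grip_width: 0.193
grasp_force: 39.1
clock: 20.68
position: [0.5697, -0.0028, 0.2021]
ee_rot: [0.069, 0.998, 0.0, -0.0]
ft_force: [-0.3, 0.6, 0.1]
grip_width: 0.193
grasp_force: 39.1
clock: 20.92
position: [0.5697, -0.0028, 0.2001]
ee_rot: [0.068, 0.998, 0.0, -0.0]
ft_force: [0.8, 0.1, -0.4]
grip_width: 0.194
grasp_force: 39.1
t 21.52 F [0.16 0.05 0.11] sd [0.54 0.51 0.37] pos [ 0.5698 -0.0028  0.2003] sd 4e-05 n 250
[86. 88. 88. 78. 64. 60. 59. 59. 59. 59. 66. 84. 95. 95. 94. 90. 78. 65.]
```

```bash
python3 -m crank '[[[1,0,0,-0.15,0,0,0],[1,0,0,0,0,0,0]]]' >/dev/null; python3 f.py;python3 -m crank '[[[1,0,0,-0.15,0,0,0],[1,0,0,0,0,0,0]]]' >/dev/null; python3 f.py; python3 -m crank '[[[1,0,0,-0.1,0,0,0],[1,0,0,0,0,0,0]]]' >/dev/null; python3 f.py
```

```text
t 22.38 F [-0.03  0.07  1.01] sd [0.33 0.47 0.55] pos [ 0.5698 -0.0028  0.1988] sd 4e-05 n 256
[87. 88. 90. 81. 66. 60. 59. 59. 59. 59. 65. 84. 95. 95. 94. 90. 79. 65.]
t 23.23 F [0.06 0.22 2.64] sd [0.55 0.41 0.36] pos [ 0.5698 -0.0028  0.1973] sd 3e-05 n 247
[87. 87. 90. 88. 74. 61. 60. 59. 59. 59. 61. 75. 90. 95. 95. 94. 85. 70.]
t 24.07 F [-0.09 -0.11  3.7 ] sd [0.55 0.47 0.52] pos [ 0.5698 -0.0028  0.1963] sd 3e-05 n 253
[87. 87. 89. 89. 77. 63. 59. 59. 59. 58. 59. 68. 86. 95. 96. 94. 86. 69.]
```

Force now rises at about 1 N/mm, with the head sunk about 2.5 mm. One more 0.7 mm step, then I'll hold.

```bash
python3 -m crank '[[[1,0,0,-0.07,0,0,0],[1,0,0,0,0,0,0],[1,0,0,0,0,0,0],[1,0,0,0,0,0,0],[1,0,0,0,0,0,0],[1,0,0,0,0,0,0],[1,0,0,0,0,0,0],[1,0,0,0,0,0,0],[1,0,0,0,0,0,0],[1,0,0,0,0,0,0],[1,0,0,0,0,0,0],[1,0,0,0,0,0,0],[1,0,0,0,0,0,0],[1,0,0,0,0,0,0],[1,0,0,0,0,0,0],[1,0,0,0,0,0,0],[1,0,0,0,0,0,0],[1,0,0,0,0,0,0],[1,0,0,0,0,0,0],[1,0,0,0,0,0,0]]]'; python3 f.py; python3 - <<'E'
from h import *
q,e,c=shot("side","s9"); p,d,ct=shot("top","t9")
cv2.imwrite("pics/g9.png",np.hstack([cv2.resize(p[120:200,244:324,::-1],(400,400)),cv2.resize(q[130:230,240:340,::-1],(400,400))]))
E
```

```text
clock: 26.58
position: [0.5698, -0.0028, 0.1955]
ee_rot: [0.069, 0.998, 0.0, -0.0]
ft_force: [0.4, 0.1, 4.4]
grip_width: 0.193
grasp_force: 39.4
t 27.18 F [0.18 0.03 4.15] sd [0.42 0.49 0.63] pos [ 0.5698 -0.0028  0.1955] sd 1e-05 n 252
[86. 87. 89. 90. 80. 65. 60. 59. 59. 58. 58. 65. 84. 95. 95. 94. 86. 70.]
```

View pics/g9.png

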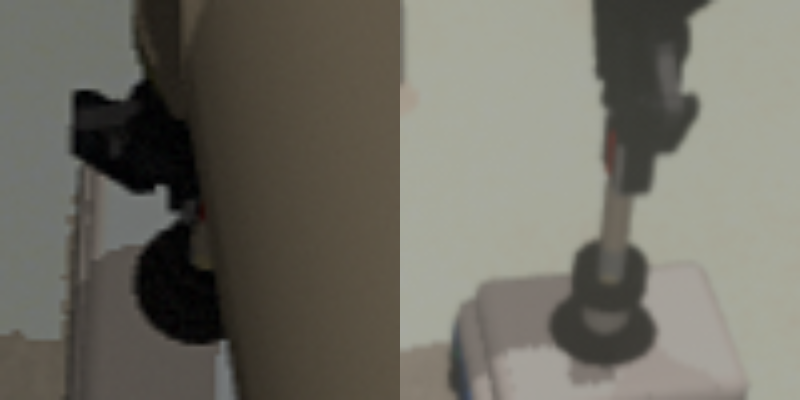

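The tube stands upright in the cup (tip at about side 292,200), with the spot just visible under its end. The force is steady at 4.15 N, about 3 mm of sink. I'll hold a little longer and hand in.

```bash
python3 -m crank '[[[1,0,0,0,0,0,0],[1,0,0,0,0,0,0],[1,0,0,0,0,0,0],[1,0,0,0,0,0,0],[1,0,0,0,0,0,0],[1,0,0,0,0,0,0],[1,0,0,0,0,0,0],[1,0,0,0,0,0,0],[1,0,0,0,0,0,0],[1,0,0,0,0,0,0],[1,0,0,0,0,0,0],[1,0,0,0,0,0,0],[1,0,0,0,0,0,0],[1,0,0,0,0,0,0],[1,0,0,0,0,0,0],[1,0,0,0,0,0,0]]]' && python3 f.py && python3 -c "
from workcell import job
print(job.hand_in())"
```

```text
clock: 29.28
position: [0.5698, -0.0028, 0.1955]
ee_rot: [0.068, 0.998, 0.0, -0.0]
ft_force: [1.5, 1.1, 5.2]
grip_width: 0.191
grasp_force: 39.4
t 29.88 F [0.3  0.2  4.52] sd [0.5  0.51 0.34] pos [ 0.5698 -0.0028  0.1955] sd 1e-05 n 254
[86. 87. 89. 90. 80. 65. 60. 59. 59. 58. 58. 65. 84. 95. 95. 94. 86. 70.]
the job is handed in; nothing more can be done
None
```

Handed in at about 30 s: the cup head is fully down on the post, and the arm is still holding the red tube upright on the yellow spot at about 4.2–4.5 N (roughly 3 mm of sink by force, not bottomed), which should have kept the mixer on for about 6 s, though I had no direct reading of the switch; the first grasp closed above the cup's rim and pressed on it lightly (about 7 N) without visibly moving it.

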